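Mark a plate and hold the magnifier over it

TASK

Press the treadle of the marking press right down to its stop, keep it there for a moment so that its head marks the plate, and let it come fully back up. Then pick up the rectangular magnifier, carry it over the divider without it touching the divider or the press and without shifting anything else on the counter, and finish still holding it hovering level about 10 mm above the marked plate (not touching), with the lens centred over the plate and its long side along the plate's long side.

Things in the scene. Friction and masses are not known exactly. Their poses are not given: they have to be found in the camera images.
- press: marking press fixed to the counter on the left of the divider. Origin on the counter under the centre of the plate it holds; +x to its back, -x to its treadle, +y to the post of its swing head. Foot plate 300 x 150 x 5 mm (x -230 to +70 mm, y +-75 mm); grey block 120 x 90 mm, top 51 mm high, centred on the origin; the head's post at y +47 to +71 mm is 69 mm high, and the open head stands up above it to 146 mm, nowhere nearer to the plate's middle line than y +45 mm
- plate_top (a point): centre of the top face of the bare aluminium plate held on the press, 55 mm above the counter; axes as press. The plate is 48 mm (x) by 28 mm (y) and stands 4 mm above the block; nothing beside it on the block is higher than 1 mm below its top
- treadle (a joint): treadle of the press: 0 up at rest, 0.35 rad down at its stop; a spring brings it back. About 5 N at the pad starts it, about 15 N holds it at the stop. The swing head follows it: upright at 0, down on the plate at the stop
- treadle_pad (a point): centre of the top of the treadle's black rubber pad (42 x 52 mm, on a 50 x 62 mm steel plate), at rest 51 mm above the counter and 143 mm to the -x side of the plate's centre. The treadle is hinged along the press's y axis 75 mm to the +x side of the pad centre and 45 mm above the counter; at the stop the pad centre is about 26 mm lower
- mag_grip (a point): centre (half-way up) of the wooden handle of the magnifier with the RECTANGULAR lens, lying flat on the right of the divider. Handle bar 90 mm long (x), 20 mm wide (y), 18 mm tall (z), its underside level with that of the lens frame. +x points from handle to lens, z up
- mag_lens (a point): centre of the underside of that magnifier's lens frame, 93 mm to the +x side of the handle centre and 9 mm below it; axes as mag_grip. Black frame 84 mm (x) by 62 mm (y), 9 mm thick, window 70 x 48 mm. The whole magnifier is 180 mm long and weighs about 0.14 kg
- magnifier: the same rectangular magnifier; origin at the level of its underside, 46 mm from the handle centre and 47 mm from the lens centre; axes as mag_grip
- divider: plywood divider standing fixed on the counter along its x axis, between the magnifiers and the press: 360 mm long, 12 mm thick, top 80 mm high. Origin at the centre of its foot
- screwdriver: screwdriver, 160 mm long, lying by the divider; leave alone
- carton: brown carton 70 x 45 x 50 mm, far side; leave alone
- carton_b: pale carton 60 x 60 x 35 mm, far side; leave alone
- jar: jar 56 mm across, 70 mm tall, far side; leave alone
- mug: mug 76 mm across, 85 mm tall, near left; leave alone
- blanks: grey tray of blank plates, 120 x 90 x 25 mm, left of the press; leave alone
- tape: roll of paper tape 60 mm across, 20 mm tall, near right; leave alone
- round_magnifier: the other magnifier, with a ROUND lens (65 mm across) and the same handle; lies on the right beside the rectangular one, either may be the nearer to the divider; leave alone. Origin on the surface, 36 mm from the lens centre and 46 mm from the handle centre; +x from handle to lens
Things that resemble listed ones, but are neither listed nor needed, are in the scene too. What is shaped like the magnifier but turquoise is not meant.

How it is judged:
On the way, in this order (a step that is already met when the one before it is completed fails the run):
1. the treadle is held down at its stop (value of joint treadle above 0.31 rad), for 0.2 s.
2. the treadle is back up and the rectangular magnifier is held up higher than the divider (value of joint treadle below 0.05 rad and height (world z) of mag_lens above 0.08 m and contact force between magnifier and the fingers above 0.5 N), for 0.1 s.
At the end, for the whole second after the job is handed in: Gripper holds the magnifier still; lens centre within 10 mm sideways of the plate centre, frame 3-20 mm above it, tilt < 0.10 rad, long sides within 0.14 rad; magnifier and arm touch no part of the press; treadle up (< 0.05 rad); all other things within 30 mm of their start (horizontal distance between mag_lens and plate_top below 0.01 m and z of mag_lens in the frame of plate_top between 0.003 and 0.02 m and angle between mag_lens's own z axis and vertical below 0.1 rad and angle between the x axis of mag_lens and the x axis of plate_top, either way round below 0.14 rad and contact force between magnifier and the fingers above 1 N and contact force between magnifier and press below 0.1 N and contact force between the arm and press below 0.5 N and linear speed of magnifier below 0.02 m/s and value of joint treadle below 0.05 rad and distance of each of screwdriver, carton, carton_b, jar, mug, blanks, tape, round_magnifier from where it was at the start of the episode below 0.03 m); the arm keeps its last pose, push and grip.
It fails at once if the magnifier touches the press (contact force between magnifier and press above 0.5 N).
It fails at once if the magnifier touches the divider (contact force between magnifier and divider above 0.5 N).
It fails at once if another thing on the counter is shifted by more than 30 mm (distance of any of screwdriver, carton, carton_b, jar, mug, blanks, tape, round_magnifier from where it was at the start of the episode above 0.03 m).
It also fails if it takes over 64 s, if anything falls off the work surface, if the arm or the gripper's body presses on something with over 40 N, if the wrist force passes 120 N, or if a joint passes its speed limit or range.

ROBOT

A 7-joint arm with a two-finger parallel gripper is mounted at the origin on the work surface. World frame = base frame: x ahead of the robot, y to its left, z up, the work surface at z = 0. Lengths are in m, angles in rad, forces in N, time in s.
With the tool pointing down it reaches from about 0.4 to 0.85 m from the base axis. Payload 4.5 kg.
Tool frame: the origin (TCP) lies on the centre line of the jaws, within the pads' length; the fingertips stand r.tips_ahead ahead of it and the grasp point (between the pads) is the TCP (r.tips_ahead is the distance from the TCP to the fingertips, in m); z points along the fingers, y is the direction in which the jaws open and shut (so a half turn about z gives the same grasp; the last joint's range is limited). The gripper opens to 88 mm and grips with 3 to 60 N. Pads are 18 mm wide; open, the fingers measure 123 mm over their backs; the gripper's body (75 mm by 187 mm) begins 45 mm behind the grasp point.
Start: joints at [0.034, 0.689, -0.195, 1.565, 0.157, 0.902, -0.215], TCP at [0.625, 0, 0.258] pointing down, gripper open.
Joint ranges: [-3.01, 3.01], [-0.46, 2.08], [-1.47, 1.51], [0.13, 2.56], [-1, 4.14], [0.04, 2.09], [-2.66, 2.66]. Speed limits (rad/s): [2.57, 2.57, 3.14, 3.14, 3.14, 3.14, 3.14].

INTERFACE

Orientations are given as a unit quaternion [x, y, z, w].
In Python, from plant import r gives the robot as it stands.
- The arm moves only by the shell command python3 -m inch 'ROWS' [FORCE]. ROWS is JSON, a list of rows, each a list of 5 numbers: the shift along the world's x, y, z in units of 25 mm (1.0 is 25 mm), then the turn about the world's z in units of 6 degrees (1.0 is 6 degrees), then the finger opening in mm, from 0 to 88.1. A call has 1 to 5 rows; each row shifts and turns the commanded pose from where the row before left it; what a row does not reach is not made up. A row lasts 1/10 s, in which the tool goes at most 50 mm and 8.59 degrees, less where a joint would pass 70% of its speed; a pose out of reach is approached as far as the arm can. A call is refused whole if a number of a shift passes 1 or a number of a turn 1, either way. A call with a gripper value outside its range is refused whole. The fingers move at their own pace and stop on an object; FORCE is the grip in N (left out, the last holds). Time passes only in rows, so rows that do not move let the fingers close. It gives the time, the measured TCP pose, the force and the opening at its end, in the units of the state.
- r.get_state(): the state, without advancing time (a new reading comes with each control period).
- r.snapshot(name): name is "scene" or "side" or "wrist"; returns a dict with "pixels" (420x560x3 uint8, red, green, blue), "range_z" (420x560 float32, m along the optical axis (not along the pixel's ray), 0 where there is no reading), "K" (3x3 intrinsics, pixels), "position" and "attitude" of the camera in the world. Camera axes: x right, y up, looking along -z (the intrinsics and any distortion apply to the point x, -y, -z); pixel columns grow to the right and rows downward; lengths in m; the calibration is good to about 2 mm. A picture is of the moment at which its call begins.
- r.finish_job(): hands the job in, once; it reports no verdict.
The state is a dict: "clock": time; "q": joint angles; "qd": joint speeds; "joint_torque": joint torques, N m; "tool_pos": TCP position; "eef_rot": TCP orientation; "contact_force": force on the tool from outside, world axes, zero at the start; "moment": the same for the moment, N m; "opening": opening from 0.0 (shut) to 1.0 (fully open).
Only numpy, scipy, OpenCV 4.12 (cv2) and the standard library are available. Lean on these libraries where they do the work, as an engineer would, in place of code of your own. Each camera call takes 0.05 s, during which the arm holds its last target. There are 200 camera calls.

## Working session

There is one attempt and no reset: what is moved stays moved. The work goes in short steps, Python scripts to look and compute and a shell command to move; the robot and the scene stay as the last step left them, time stands still between calls to the robot, and variables do not carry over. Pictures are saved under pics/ and viewed, about 8 in all and at most 12, crops included, and the job is handed in when it is done.

```bash
mkdir -p pics; cat > h.py <<'E'
import numpy as np,cv2
from plant import r
from scipy.spatial.transform import Rotation as R
def snap(n,f=None):
    s=r.snapshot(n)
    np.savez(f'/tmp/{n}.npz',**{k:np.array(v) for k,v in s.items()})
    if f: cv2.imwrite(f'pics/{f}.png',s['pixels'][:,:,::-1])
    return s
def load(n): return dict(np.load(f'/tmp/{n}.npz'))
def rot(a):
    a=np.array(a); return a if a.shape==(3,3) else R.from_quat(a).as_matrix()
def cloud(s):
    K=s['K'];h,w=s['range_z'].shape
    u,v=np.meshgrid(np.arange(w),np.arange(h)); z=s['range_z']
    p=np.stack([(u-K[0,2])/K[0,0]*z,-(v-K[1,2])/K[1,1]*z,-z],-1)
    return p@rot(s['attitude']).T+np.array(s['position'])
E
ls; python3 - <<'E'
from h import *
for n in('scene','side','wrist'):
    s=snap(n,n+'0'); print(n,[k for k in s],s['position'],s['attitude'],np.array(s['K']).tolist())
print(r.get_state(),r.tips_ahead)
a=[cv2.imread(f'pics/{n}0.png') for n in('scene','side')]
E
```

```text
h.py
pics
scene ['pixels', 'range_z', 'K', 'position', 'attitude'] [ 1.39410727 -0.65316792  0.78982806] [0.41659058 0.22466464 0.41294811 0.77810793] [[441.29631458773304, 0.0, 278.14604428461257], [0.0, 441.29631458773304, 206.28521737372753], [0.0, 0.0, 1.0]]
side ['pixels', 'range_z', 'K', 'position', 'attitude'] [ 0.23314761 -0.88735971  0.90197114] [ 0.39280762 -0.05163032 -0.13048143  0.90885152] [[438.82472691725667, 0.0, 279.2139553734942], [0.0, 438.82472691725667, 207.82584861203352], [0.0, 0.0, 1.0]]
wrist ['pixels', 'range_z', 'K', 'position', 'attitude'] [0.62404344 0.06751563 0.38447428] [-1.33489771e-01  7.91990675e-04 -3.73500045e-04  9.91049804e-01] [[324.2244835455173, 0.0, 281.4582835057154], [0.0, 324.2244835455173, 214.68081218742262], [0.0, 0.0, 1.0]]
{'clock': 0.15, 'q': array([ 0.03379978,  0.68981937, -0.1945668 ,  1.56607806,  0.15729619,
        0.90245996, -0.21507454]), 'qd': array([-0.00070238, -0.00377599,  0.00068885, -0.00376869, -0.00067266,
       -0.00046556,  0.00072431]), 'joint_torque': array([-1.46674727e-03, -5.27863634e+01, -1.26819178e+00, -1.53587687e+01,
       -5.24473807e-02,  3.92338901e-03,  1.12435155e-04]), 'tool_pos': array([ 6.24564297e-01, -8.46952196e-06,  2.57084935e-01]), 'eef_rot': array([ 7.07065689e-01,  7.07147538e-01, -5.07820231e-04, -4.62628204e-04]), 'contact_force': array([ 0.36632083,  0.44588479, -0.22308362]), 'moment': array([-0.02684299, -0.03040649,  0.01177924]), 'opening': 1.0030454629709626} 0.019
```

View pics/scene0.png

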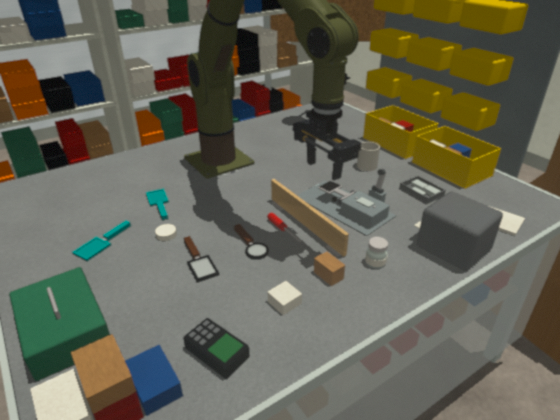

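The scene shows the rectangular magnifier with its handle at (192,246) and lens at (203,267). Lookalikes are the round one (245,235 to 257,250) and two turquoise ones (100,240 and 158,202). The press is at (352,200), its treadle near (330,190), the divider at (307,215) and the mug at (368,155).

View pics/side0.png

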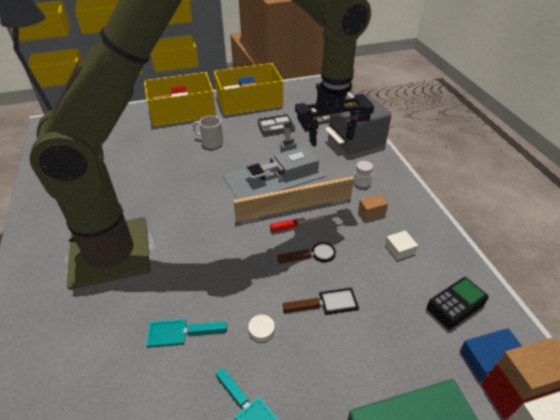

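View pics/wrist0.png

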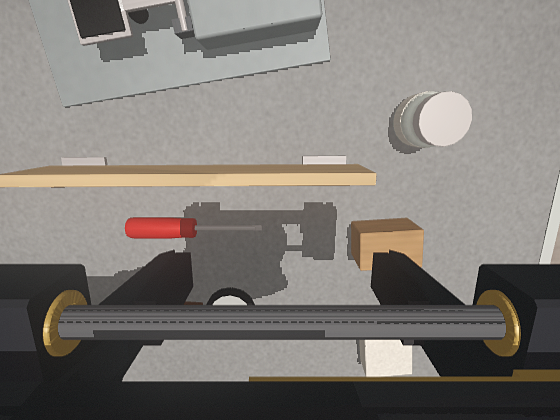

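Side view: the rectangular magnifier has its handle at (301,305) and its lens at (339,300), with the round one at (295,256)/(322,252). The press block is at (298,160), the black pad at (257,170), and the divider runs from (235,208) to (353,187). The wrist view shows +x to the right and +y up.

```bash
python3 - <<'E'
from h import *
S={n:load(n) for n in('scene','side','wrist')}
C={n:cloud(s) for n,s in S.items()}
def at(n,u,v): return C[n][v,u].round(3)
for l,n,u,v in [('handle','side',301,305),('lens','side',339,300),('pad','side',257,170),('div L','side',236,197),('div R','side',352,181),('mugtop','side',209,120),('rhandle','side',295,256),('jar','side',364,168)]: print(l,at(n,u,v))
# magnifier: points z 5..25mm in the region
P=np.concatenate([C['side'].reshape(-1,3),C['scene'].reshape(-1,3)])
def seg(x0,x1,y0,y1,z0,z1,A=P): return A[(A[:,0]>x0)&(A[:,0]<x1)&(A[:,1]>y0)&(A[:,1]<y1)&(A[:,2]>z0)&(A[:,2]<z1)]
h=at('side',301,305)
m=seg(h[0]-.08,h[0]+.19,h[1]-.05,h[1]+.05,.006,.03); print('mag',len(m),m.min(0),m.max(0),cv2.minAreaRect(m[:,:2].astype(np.float32)))
hh=m[m[:,2]>.0135]; print('handle',len(hh),cv2.minAreaRect(hh[:,:2].astype(np.float32)),np.median(hh[:,2]))
p=at('side',298,160);print('block px',p)
b=seg(p[0]-.12,p[0]+.12,p[1]-.1,p[1]+.1,.046,.058); print('block',len(b),cv2.minAreaRect(b[:,:2].astype(np.float32)))
W=C['wrist'].reshape(-1,3)
d=seg(.3,1,.02,.3,.075,.083); print('div',cv2.minAreaRect(d[:,:2].astype(np.float32)))
# zoomed crops
def crop(n,u0,u1,v0,v1): return cv2.resize(cv2.imread(f'pics/{n}0.png')[v0:v1,u0:u1],(400,300),interpolation=cv2.INTER_CUBIC)
cv2.imwrite('pics/crop1.png',np.hstack([crop('side',215,335,115,205),crop('side',265,365,240,315)]))
E
```

```text
handle [ 0.442 -0.323  0.018]
lens [ 0.538 -0.328  0.007]
pad [0.459 0.169 0.049]
div L [0.377 0.116 0.002]
div R [0.71  0.014 0.068]
mugtop [0.36  0.473 0.065]
rhandle [ 0.475 -0.173  0.017]
jar [0.768 0.058 0.07 ]
mag 1369 [ 0.36202986 -0.36935505  0.00600099] [ 0.58499662 -0.29191608  0.02300314] ((0.4734339714050293, -0.3293887972831726), (0.2246198207139969, 0.07292681932449341), 1.8081296682357788)
handle 466 ((0.42168936133384705, -0.3242452144622803), (0.13869717717170715, 0.05155544728040695), 17.17851448059082) 0.017029977548096487
block px [0.596 0.179 0.05 ]
block 1563 ((0.5641033053398132, 0.20288968086242676), (0.18936175107955933, 0.11705702543258667), 8.630321502685547)
div ((0.6489914655685425, 0.14347174763679504), (0.620166540145874, 0.26172348856925964), 9.000829696655273)
```

View pics/crop1.png

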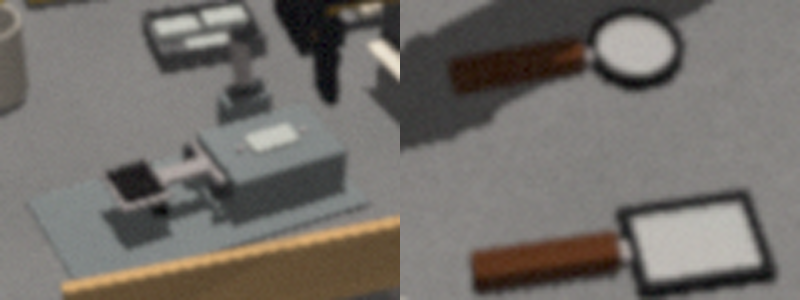

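Crop, converted to full-image pixels: the rubber pad is at (256,170) and the bare plate at (297,156). The lower-right magnifier has the rectangular black frame and brown handle, so it is the target, and the upper one is round. Next I compute both poses, with the extent of the head.

```bash
python3 - <<'E'
from h import *
S={n:load(n) for n in('scene','side','wrist')}
C={n:cloud(s) for n,s in S.items()}
def hit(n,u,v,z):
    s=S[n];K=s['K'];d=rot(s['attitude'])@np.array([(u-K[0,2])/K[0,0],-(v-K[1,2])/K[1,1],-1]);o=s['position'];return (o+d*(z-o[2])/d[2])[:2].round(4)
print('plate',hit('side',296.6,156,.055),'pad',hit('side',256.2,170,.051))
# handle ends & lens: crop2 scale .25, origin 265,240
for c,z in [((472,272),.014),((620,250),.014),((622,212),.009),((748,192),.009),((775,275),.009),((640,298),.009)]:
    print(c,hit('side',265+(c[0]-400)*.25,240+c[1]*.25,z))
# divider from wrist
W=C['wrist'].reshape(-1,3); 
for n in C:
    p=C[n].reshape(-1,3); d=p[(p[:,2]>.076)&(p[:,2]<.084)&(p[:,0]>.3)&(p[:,0]<.75)&(p[:,1]>.0)&(p[:,1]<.14)]
    if len(d): print('div',n,len(d),cv2.minAreaRect(d[:,:2].astype(np.float32)))
P=np.concatenate([C['side'].reshape(-1,3),C['scene'].reshape(-1,3)])
h=P[(P[:,2]>.09)&(P[:,2]<.155)&(P[:,0]>.55)&(P[:,0]<.72)&(P[:,1]>.2)&(P[:,1]<.33)];print('head',len(h),h.min(0) if len(h) else 0,h.max(0)if len(h) else 0)
E
```

```text
plate [0.5965 0.1947] pad [0.4557 0.167 ]
(472, 272) [ 0.3996 -0.3163]
(620, 250) [ 0.4891 -0.3266]
(622, 212) [ 0.5012 -0.2977]
(748, 192) [ 0.5812 -0.3057]
(775, 275) [ 0.5729 -0.3662]
(640, 298) [ 0.4903 -0.3583]
div scene 291 ((0.537886917591095, 0.018027834594249725), (0.3555757403373718, 0.015481820330023766), 0.2692382335662842)
div side 418 ((0.5342167615890503, 0.017548929899930954), (0.3581629693508148, 0.017805198207497597), 0.2779107689857483)
div wrist 4895 ((0.534234881401062, 0.01861436292529106), (0.35738763213157654, 0.012407197616994381), 0.25193914771080017)
head 202 [0.57628024 0.24910834 0.0900932 ] [0.59843203 0.28167444 0.1455812 ]
```

Plate to pad measures 143.5 mm and handle to lens 93 mm, both as given. Press yaw is about 11°, magnifier yaw about −6.5°. Now I move above the pad with the fingers shut and look again with the wrist camera.

```bash
python3 -m inch '[[-0.9,0.9,0,0.5,0],[-1,0.9,0,0.5,0],[-1,1,0,0.5,0],[-1,1,0,0.3,0],[-1,1,0,0,0]]' ; python3 -m inch '[[-1,0.9,0,0,0],[-1,0.9,0,0,0],[0,0,0,0,0]]'; python3 - <<'E'
from h import *
s=snap('wrist','wrist1');c=cloud(s);p=c.reshape(-1,3)
print(r.get_state()['contact_force'],r.get_state()['tool_pos'])
E
```

```text
clock: 0.65
tool_pos: [0.5013, 0.1208, 0.2576]
eef_rot: [0.637, 0.771, -0.0, -0.0]
contact_force: [0.8, 0.3, -0.1]
opening: 0.569
clock: 0.95
tool_pos: [0.4489, 0.1685, 0.2578]
eef_rot: [0.634, 0.773, -0.0, -0.001]
contact_force: [0.1, 0.1, 0.4]
opening: 0.298
[-0.27192808 -0.40333847  0.21469978] [0.45104531 0.16661566 0.25785254]
```

View pics/wrist1.png

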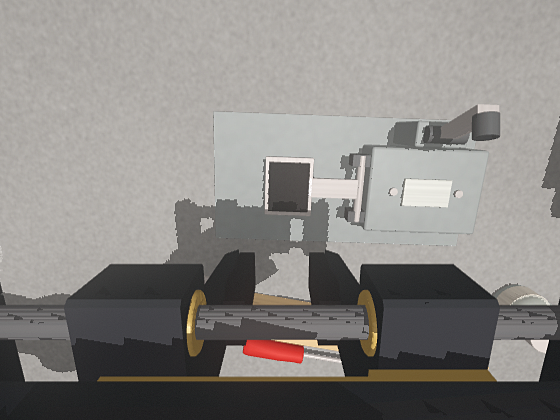

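Wrist view: the rubber pad centre is at (289,186) and the plate centre at (427,193), with the head post up at (440,130). The press x axis points right and slightly down in the image.

```bash
python3 - <<'E'
from h import *
s=load('wrist');K=s['K']
def hit(u,v,z):
    d=rot(s['attitude'])@np.array([(u-K[0,2])/K[0,0],-(v-K[1,2])/K[1,1],-1]);o=s['position'];return (o+d*(z-o[2])/d[2])[:2]
g=cv2.cvtColor(s['pixels'],cv2.COLOR_RGB2GRAY)
m=(g[170:215,395:458]>225).astype(np.uint8);m=cv2.morphologyEx(m,cv2.MORPH_OPEN,np.ones((5,5)))
q=np.argwhere(m)[:,::-1]+[395,170]; print(cv2.minAreaRect(q.astype(np.float32)))
pl=np.array([hit(u,v,.055) for u,v in q]); rc=cv2.minAreaRect(pl.astype(np.float32)); print('plate',rc)
k=(g[155:215,265:315]<75).astype(np.uint8);k=cv2.morphologyEx(k,cv2.MORPH_OPEN,np.ones((5,5)));q=np.argwhere(k)[:,::-1]+[265,155]
pd=np.array([hit(u,v,.051) for u,v in q]); rp=cv2.minAreaRect(pd.astype(np.float32)); print('pad',rp)
d=np.array(rc[0])-rp[0];print(np.hypot(*d),np.degrees(np.arctan2(d[1],d[0])))
E
```

```text
((426.5479431152344, 192.70547485351562), (46.67170333862305, 26.167245864868164), 2.12109637260437)
plate ((0.5949982404708862, 0.19861218333244324), (0.04753060266375542, 0.02744574286043644), 9.536803245544434)
pad ((0.4536373019218445, 0.15509802103042603), (0.02450171858072281, 0.010919068939983845), 11.214181900024414)
0.1479067181310986 17.109574440268197
```

```bash
python3 -m inch '[[0,0.3,-1,-0.25,0],[0,0,-1,0,0],[0,0,-1,0,0],[0,0,-1,0,0],[0,0,-1,0,0]]' ; python3 -m inch '[[0,0,-1,0,0],[0,0,-0.8,0,0],[0,0,0,0,0],[0,0,0,0,0]]'; python3 -m inch '[[0,0,-0.3,0,0],[0,0,-0.3,0,0],[0,0,-0.3,0,0],[0,0,-0.2,0,0],[0,0,0,0,0]]'
```

```text
clock: 1.5
tool_pos: [0.4539, 0.1713, 0.1316]
eef_rot: [0.648, 0.761, 0.0, 0.001]
contact_force: [0.8, -0.0, 0.4]
opening: 0.005
clock: 1.9
tool_pos: [0.4532, 0.1718, 0.0877]
eef_rot: [0.648, 0.762, -0.0, 0.0]
contact_force: [-0.2, -1.0, 0.5]
opening: 0.006
clock: 2.4
tool_pos: [0.4531, 0.1726, 0.0602]
eef_rot: [0.647, 0.762, 0.001, 0.0]
contact_force: [0.4, -0.5, 7.6]
opening: 0.003
```

Contact at about 8 N; continuing down to the stop.

```bash
python3 -m inch '[[0,0,-0.25,0,0],[0,0,-0.25,0,0],[0,0,-0.15,0,0],[0,0,0,0,0]]'; python3 -m inch '[[0,0,-0.1,0,0],[0,0,0,0,0]]'
```

```text
clock: 2.8
tool_pos: [0.4552, 0.173, 0.0461]
eef_rot: [0.648, 0.762, 0.003, 0.002]
contact_force: [1.3, -1.2, 23.3]
opening: 0.002
clock: 3.0
tool_pos: [0.4553, 0.173, 0.0454]
eef_rot: [0.648, 0.762, 0.003, 0.002]
contact_force: [-1.7, -2.0, 44.3]
opening: 0.003
```

Force jumps without any travel, so it is at the stop. Ease off to about 25 N, hold, check with a scene picture, then release.

```bash
python3 -m inch '[[0,0,0.1,0,0],[0,0,0,0,0],[0,0,0,0,0],[0,0,0,0,0],[0,0,0,0,0]]'; python3 - <<'E'
from h import *
a=snap('side')['pixels'][115:205,215:335,::-1];b=snap('scene')['pixels'][150:240,290:410,::-1]
cv2.imwrite('pics/press.png',np.hstack([cv2.resize(i,(400,300),interpolation=2) for i in(a,b)]))
print(r.get_state()['contact_force'],r.get_state()['tool_pos'])
E
```

```text
clock: 3.5
tool_pos: [0.4552, 0.173, 0.0461]
eef_rot: [0.648, 0.762, 0.003, 0.002]
contact_force: [0.6, -1.1, 22.7]
opening: 0.001
[ 1.04494164 -1.07716649 22.92522741] [0.45515257 0.17296144 0.04607302]
```

View pics/press.png

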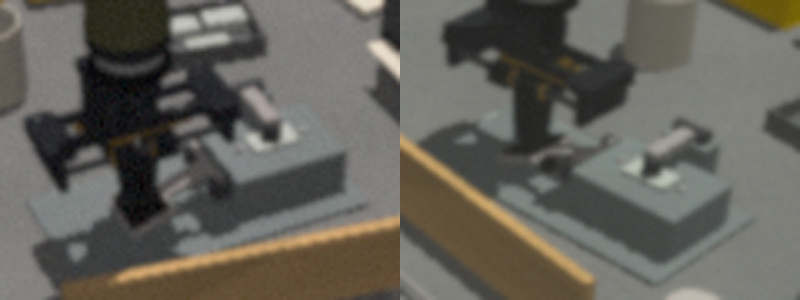

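The head is down on the plate in both views (crop 265,120 and 655,160). Now release and travel to the magnifier, turning −106° on the way.

```bash
python3 -m inch '[[0,0,0.5,0,0],[0,0,0.8,0,0],[0,0,1,0,0],[0,0,1,0,0],[0,0,1,0,0]]'; python3 -m inch '[[0,0,1,0,0],[0,0,1,0,0],[0,-0.5,1,-1,60],[0,-1,0.8,-1,60],[0,-1,0,-1,60]]' 
python3 -m inch '[[0,-1,0,-1,60],[0,-1,0,-1,60],[0,-1,0,-1,60],[0,-1,0,-1,60],[0,-1,0,-1,60]]'
python3 -m inch '[[0,-1,0,-1,60],[0,-1,0,-1,60],[0,-1,0,-1,60],[0,-1,0,-1,60],[0,-1,0,-1,60]]'
python3 -m inch '[[0,-1,0,-1,60],[0,-1,0,-1,60],[0,-1,0,-1,60],[0,-1,0,-1,60],[0,-1,0,-0.7,60]]'
python3 -m inch '[[0,-1,0,0,60],[0,-0.3,0,0,60],[0,0,0,0,60],[0,0,0,0,60]]'
python3 - <<'E'
from h import *
s=snap('wrist','wrist2');print(r.get_state()['q'].round(2))
snap('side','side2')
E
```

```text
clock: 4.1
tool_pos: [0.4524, 0.1725, 0.1523]
eef_rot: [0.647, 0.762, -0.0, -0.0]
contact_force: [0.1, 0.4, -1.2]
opening: 0.005
clock: 4.6
tool_pos: [0.4539, 0.1101, 0.2487]
eef_rot: [0.76, 0.65, 0.003, 0.001]
contact_force: [0.2, 0.2, -1.0]
opening: 0.253
clock: 5.1
tool_pos: [0.4523, -0.016, 0.2463]
eef_rot: [0.902, 0.431, -0.0, 0.0]
contact_force: [0.1, -0.4, -0.8]
opening: 0.679
clock: 5.6
tool_pos: [0.4523, -0.141, 0.2463]
eef_rot: [0.983, 0.183, -0.0, 0.0]
contact_force: [0.2, -0.0, -0.5]
opening: 0.68
clock: 6.1
tool_pos: [0.4523, -0.2659, 0.2462]
eef_rot: [0.998, -0.062, -0.0, 0.0]
contact_force: [0.2, 0.6, 0.1]
opening: 0.686
clock: 6.5
tool_pos: [0.4525, -0.296, 0.2462]
eef_rot: [0.998, -0.059, -0.0, -0.001]
contact_force: [-0.6, 1.0, 0.7]
opening: 0.679
[ 0.34  0.61  0.25  1.85 -0.22  0.72 -0.98]
```

View pics/wrist2.png

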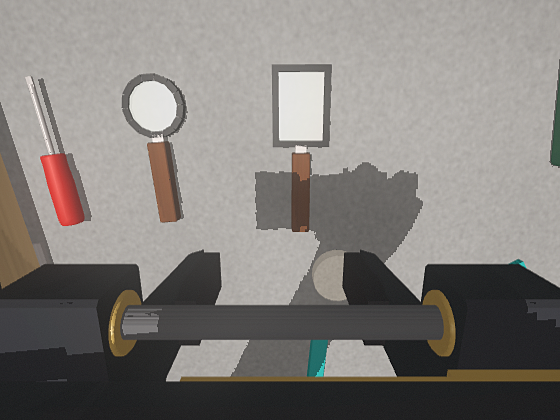

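Wrist view: the magnifier lies nearly straight up the image, with its handle from (301,153) to (300,231) and its lens centre at (302,105). The tape is below it at (335,275), and the treadle should be up again (a camera check comes later).

```bash
python3 - <<'E'
from h import *
s=load('wrist');K=s['K']
def hit(u,v,z):
    d=rot(s['attitude'])@np.array([(u-K[0,2])/K[0,0],-(v-K[1,2])/K[1,1],-1]);o=s['position'];return (o+d*(z-o[2])/d[2])[:2]
a=hit(300.5,153,.018);b=hit(300.5,231.5,.018);L=hit(302,105.5,.009);m=(a+b)/2
print(a,b,np.hypot(*(a-b)),m,L,np.hypot(*(L-m)),np.degrees(np.arctan2(*(L-m)[::-1])))
st=r.get_state();T=R.from_quat(st['eef_rot']).as_matrix();print(st['tool_pos'],'jaw axis',np.degrees(np.arctan2(T[1,1],T[0,1])))
t=hit(335,275,.02);print('tape',t)
c=cloud(load('side')).reshape(-1,3)
for z in (.09,):
  h=c[(c[:,2]>z)&(c[:,2]<.16)&(c[:,0]>.55)&(c[:,0]<.65)&(c[:,1]>.22)&(c[:,1]<.33)];print('head up pts',len(h),h.max(0) if len(h) else '')
E
```

```text
[ 0.48847426 -0.32086524] [ 0.39966024 -0.31155329] 0.08930085150688558 [ 0.44406725 -0.31620926] [ 0.5371959  -0.32807555] 0.0938815942418183 -7.2613954852464655
[ 0.45276547 -0.29570473  0.24632147] jaw axis -96.7711927409718
tape [ 0.34116213 -0.34665003]
head up pts 60 [0.59045309 0.27464205 0.14058947]
```

```bash
python3 -m inch '[[-0.1,-0.5,-1,0,60],[0,-0.4,-1,0,60],[0,0,-1,0,60],[0,0,-1,0,60],[0,0,-1,0,60]]'; python3 -m inch '[[0,0,-1,0,60],[0,0,-1,0,60],[0,0,-0.9,0,60],[0,0,-0.6,0,60],[0,0,0,0,60]]';  python3 -m inch '[[0,0,-0.4,0,60],[0,0,0,0,60],[0,0,0,0,60]]'
```

```text
clock: 7.1
tool_pos: [0.4505, -0.3187, 0.1207]
eef_rot: [0.998, -0.059, 0.0, -0.0]
contact_force: [0.2, -0.7, -0.2]
opening: 0.682
clock: 7.6
tool_pos: [0.4495, -0.3185, 0.0325]
eef_rot: [0.998, -0.06, -0.001, -0.001]
contact_force: [0.1, -0.7, 0.0]
opening: 0.683
clock: 7.9
tool_pos: [0.4503, -0.3201, 0.0245]
eef_rot: [0.998, -0.06, 0.0, 0.0]
contact_force: [-0.0, 0.7, -0.3]
opening: 0.679
```

```bash
python3 -m inch '[[0,0,-0.1,0,40],[0,0,0,0,10],[0,0,0,0,10],[0,0,0,0,10],[0,0,0,0,10]]' 45; python3 -m inch '[[0,0,0,0,10],[0,0,0,0,10],[0,0,0,0,10]]';python3 -m inch '[[0,0,0.5,0,10],[0,0,1,0,10],[0,0,1,0,10],[0,0,1,0,10],[0,0,1,0,10]]';python3 -m inch '[[0,0,1,0,10],[0,0,1,0,10],[0,0,0.5,0,10],[0,0,0,0,10],[0,0,0,0,10]]'; python3 - <<'E'
from h import *
a=snap('side')['pixels'][:,:,::-1][100:340,140:460];b=snap('wrist')['pixels'][:,:,::-1]
cv2.imwrite('pics/lift.png',np.hstack([cv2.resize(i,(400,300),interpolation=2) for i in(a,b)]))
c=cloud(load('side')).reshape(-1,3)
h=c[(c[:,2]>.09)&(c[:,2]<.16)&(c[:,0]>.55)&(c[:,0]<.65)&(c[:,1]>.22)&(c[:,1]<.33)];print('head up pts',len(h),h.max(0) if len(h) else '')
E
```

```text
clock: 8.4
tool_pos: [0.45, -0.3197, 0.0216]
eef_rot: [0.998, -0.06, -0.0, -0.0]
contact_force: [0.3, 2.0, 1.1]
opening: 0.251
clock: 8.7
tool_pos: [0.45, -0.3195, 0.0216]
eef_rot: [0.998, -0.06, -0.0, -0.0]
contact_force: [-1.2, 1.9, 2.5]
opening: 0.222
clock: 9.2
tool_pos: [0.4497, -0.3204, 0.1356]
eef_rot: [0.998, -0.06, 0.0, 0.0]
contact_force: [0.2, -0.3, -2.4]
opening: 0.224
clock: 9.7
tool_pos: [0.4497, -0.3197, 0.196]
eef_rot: [0.998, -0.06, -0.0, -0.0]
contact_force: [-0.2, -0.7, -1.1]
opening: 0.222
head up pts 0
```

View pics/lift.png

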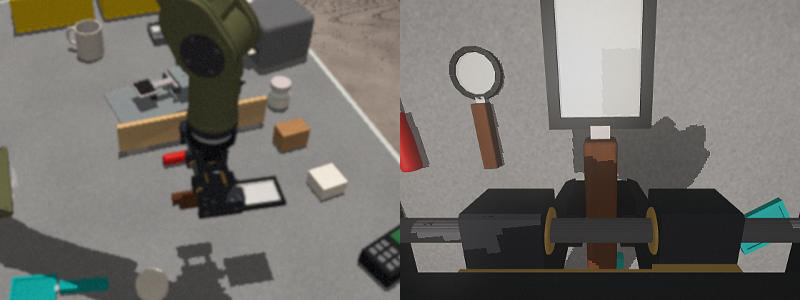

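Lifted and level-looking: handle clamped, lens ahead, 19.6 mm opening. The side view shows nothing else moved. Next I measure tilt and lens offset from the wrist depth and work out the carry.

```bash
cat > lens.py <<'E'
from h import *
def go(s,st):
    T=R.from_quat(st['eef_rot']).as_matrix();t=st['tool_pos']
    c=cloud(s).reshape(-1,3);col=s['pixels'].reshape(-1,3)
    q=(c-t)@T   # tool frame: z down
    k=(np.abs(q[:,2])<.04)&(np.abs(q[:,1])<.05)&(s['range_z'].ravel()>0)
    # camera direction in tool x
    cx=np.sign(((np.array(s['position'])-t)@T)[0])
    k&=(q[:,0]*cx>.03)&(q[:,0]*cx<.16)
    p=c[k]; A=np.c_[p[:,:2],np.ones(len(p))]
    f=np.linalg.lstsq(A,p[:,2],rcond=None)[0]; 
    h=(q[:,0]*cx>.05)&k
    rc=cv2.minAreaRect(c[h][:,:2].astype(np.float32))
    print('n',k.sum(),'slope',f[:2].round(3),'z',np.median(p[:,2]),'rect',rc,'tool x',q[k][:,0].min(),q[k][:,0].max())
    L=c[h];lo=L[np.argsort(-(L-t)@(T[:,0]*cx))]
    e=((L-t)@(T[:,0]*cx)); print('far end along tool',np.percentile(e,99.5),'tool yaw',np.degrees(np.arctan2(*(T[:2,0]*cx)[::-1])),'y mid',(((L-t)@T[:,1]).max()+((L-t)@T[:,1]).min())/2)
E
python3 - <<'E'
from lens import *
go(load('wrist'),r.get_state())
E
```

```text
n 29149 slope [-0.05   0.006] z 0.18114416238642198 rect ((0.5311086177825928, -0.3286610245704651), (0.06268307566642761, 0.0647939071059227), 83.35479736328125) tool x 0.030008861811527943 0.11477102670665913
far end along tool 0.11394601078755323 tool yaw -6.898742443211993 y mid -0.000621249879645144
```

```bash
sed -i 's/p=c\[k\]; A/p=c[k\&(q[:,0]*cx>.06)]; A/' lens.py; python3 - <<'E'
from lens import *
go(load('wrist'),r.get_state())
E
```

```text
n 29149 slope [-0.003  0.   ] z 0.1809365574116172 rect ((0.5311086177825928, -0.3286610245704651), (0.06268307566642761, 0.0647939071059227), 83.35479736328125) tool x 0.030008861811527943 0.11477102670665913
far end along tool 0.11394601078755323 tool yaw -6.898742443211993 y mid -0.000621249879645144
```

The magnifier is level (slope 0.003) and the frame yaw matches the tool. I carry it over the divider and stop 78 mm short in y, so the wrist camera sees lens and plate together.

```bash
python3 -m inch '[[0,0.5,0,0,10],[0,0.8,0,0,10],[0,0.9,0,0,10],[0,0.9,0,0,10],[0,0.9,0,0,10]]'; python3 -m inch '[[0.2,0.9,0,0.3,10],[0.2,0.9,0,0.3,10],[0.2,0.9,0,0.3,10],[0.2,0.9,0,0.3,10],[0.2,0.9,0,0.3,10]]';python3 -m inch '[[0.2,0.9,0,0.3,10],[0.2,0.9,0,0.3,10],[0.2,0.9,0,0.3,10],[0.2,0.9,0,0.3,10],[0.2,0.9,0,0,10]]';python3 -m inch '[[0.2,0.9,0,0,10],[0.2,0.9,0,0,10],[0,0.8,0,0,10],[0,0.5,0,0,10],[0,0,0,0,10]]'; python3 -m inch '[[0,0,0,0,10],[0,0,0,0,10]]'; python3 - <<'E'
from lens import *
s=snap('wrist','wrist3');go(s,r.get_state())
E
```

```text
clock: 10.3
tool_pos: [0.4495, -0.2179, 0.1957]
eef_rot: [0.998, -0.06, -0.001, -0.001]
contact_force: [-0.1, 0.5, -2.1]
opening: 0.223
clock: 10.8
tool_pos: [0.4744, -0.1054, 0.1958]
eef_rot: [1.0, 0.019, -0.001, -0.0]
contact_force: [0.9, -0.1, -1.0]
opening: 0.223
clock: 11.3
tool_pos: [0.4992, 0.0069, 0.1958]
eef_rot: [0.997, 0.082, -0.001, -0.0]
contact_force: [1.3, -0.3, -1.1]
opening: 0.226
clock: 11.8
tool_pos: [0.5091, 0.085, 0.1959]
eef_rot: [0.997, 0.083, -0.001, -0.0]
contact_force: [0.0, -0.8, -1.0]
opening: 0.221
clock: 12.0
tool_pos: [0.5098, 0.081, 0.1964]
eef_rot: [0.997, 0.08, -0.0, 0.001]
contact_force: [-0.0, 0.3, -1.9]
opening: 0.224
n 29162 slope [-0.002 -0.002] z 0.18201420187910172 rect ((0.590854287147522, 0.09498821943998337), (0.06441512703895569, 0.06279031932353973), 9.364847183227539) tool x 0.030014370742478598 0.11426842394832105
far end along tool 0.11364417886167118 tool yaw 9.170048962479154 y mid -0.0009080546955766485
```

View pics/wrist3.png

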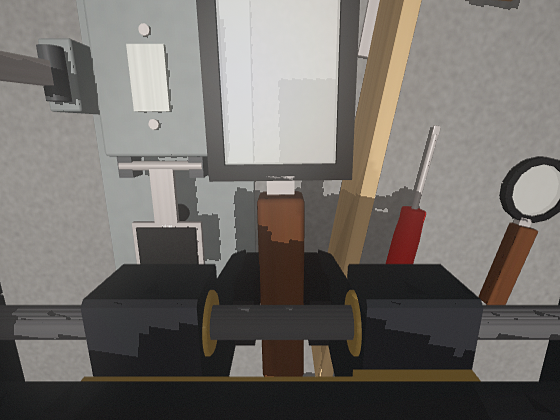

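Wrist view: the head is open (50,60) and the treadle up. The plate centre is at (148,77), and the lens frame's near edge runs at row 180 from column 208 to 352. Compute the remaining offset with the same camera.

```bash
python3 - <<'E'
from h import *
s=load('wrist');K=s['K']
def hit(u,v,z):
    d=rot(s['attitude'])@np.array([(u-K[0,2])/K[0,0],-(v-K[1,2])/K[1,1],-1]);o=s['position'];return (o+d*(z-o[2])/d[2])[:2]
st=r.get_state();t=st['tool_pos'][:2];yaw=np.radians(9.2);ax=np.array([np.cos(yaw),np.sin(yaw)])
g=cv2.cvtColor(s['pixels'],cv2.COLOR_RGB2GRAY)
m=(g[38:118,120:180]>215).astype(np.uint8);m=cv2.morphologyEx(m,cv2.MORPH_OPEN,np.ones((7,7)));q=np.argwhere(m)[:,::-1]+[120,38]
pl=cv2.minAreaRect(np.array([hit(u,v,.055) for u,v in q]).astype(np.float32));print('plate',pl)
a=hit(208,181,.182);b=hit(352,180,.182);print('frame width',np.hypot(*(a-b)),'near edge yaw',np.degrees(np.arctan2(*(a-b)[::-1]))-90)
L=(a+b)/2+.042*ax;print('lens',L,'rel TCP along',(L-t)@ax)
d=pl[0]-L;print('need units',d/.025, 'px bg', cloud(s)[77,148], cloud(s)[130,190])
E
```

```text
plate ((0.5925053954124451, 0.1902787685394287), (0.03971279785037041, 0.011515454389154911), 9.296196937561035)
frame width 0.06353067193279503 near edge yaw 9.520301218492946
lens [0.59458815 0.095148  ] rel TCP along 0.08583358051235057
need units [-0.08331036  3.80523061] px bg [0.59548307 0.1980773  0.05640959] [0.56113223 0.16390994 0.05294944]
```

Thresholding caught only part of the plate, so I use its picked centre with depth, (0.5955, 0.198), which agrees with the earlier (0.595, 0.1986). That leaves dy = +4.1 units, dx = 0. Descend in stages.

```bash
python3 -m inch '[[0,0.6,0,0,10],[0,0.9,0,0,10],[0,0.9,0,0,10],[0,0.9,0,0,10],[0,0.8,0,0,10]]'; python3 -m inch '[[0,0,0,0,10],[0,0,-0.6,0,10],[0,0,-0.9,0,10],[0,0,-0.9,0,10],[0,0,-0.8,0,10]]';python3 -m inch '[[0,0,-0.4,0,10],[0,0,0,0,10],[0,0,0,0,10]]'; python3 - <<'E'
from lens import *
s=snap('wrist');go(s,r.get_state())
a=snap('side')['pixels'][:,:,::-1][100:220,210:370];b=snap('scene')['pixels'][:,:,::-1][130:250,270:430]
cv2.imwrite('pics/hover.png',np.hstack([cv2.resize(i,(400,300),interpolation=2) for i in(a,b)]))
E
```

```text
clock: 12.55
tool_pos: [0.5102, 0.1851, 0.1965]
eef_rot: [0.997, 0.08, 0.0, 0.0]
contact_force: [-0.8, -0.2, -1.3]
opening: 0.222
clock: 13.05
tool_pos: [0.5102, 0.1827, 0.1158]
eef_rot: [0.997, 0.08, -0.0, 0.001]
contact_force: [-0.5, 1.4, -1.8]
opening: 0.216
clock: 13.35
tool_pos: [0.5106, 0.1842, 0.107]
eef_rot: [0.997, 0.08, 0.0, 0.0]
contact_force: [0.5, 0.1, -1.4]
opening: 0.224
n 29865 slope [ 0.021 -0.092] z 0.0926423479542258 rect ((0.5902306437492371, 0.20712199807167053), (0.06410611420869827, 0.08106708526611328), 9.254454612731934) tool x 0.030001564147388235 0.11409982639672195
far end along tool 0.11348411895473316 tool yaw 9.255189935341276 y mid -0.009454760187565756
```

View pics/hover.png

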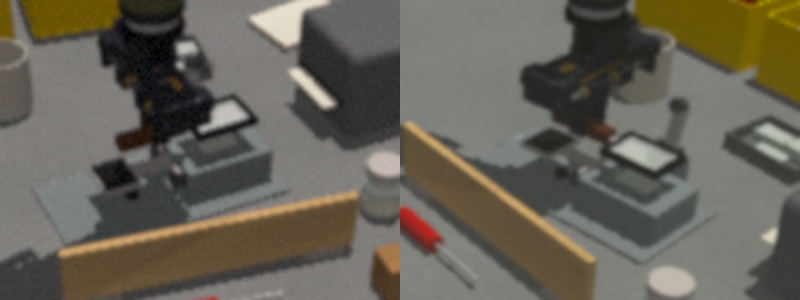

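The lens hovers over the plate with the head upright and the treadle up. (The wrist fit now includes the head, so I ignore that slope.) Last 18 mm down.

```bash
python3 -m inch '[[0,0,-0.4,0,10],[0,0,-0.3,0,10],[0,0,0,0,10],[0,0,0,0,10],[0,0,0,0,10]]'; python3 - <<'E'
from h import *
s=snap('wrist');st=r.get_state();T=R.from_quat(st['eef_rot']).as_matrix();t=st['tool_pos']
c=cloud(s);q=(c-t)@T;cx=np.sign(((s['position']-t)@T)[0])
k=(q[...,0]*cx>.06)&(q[...,0]*cx<.11)&(abs(q[...,1])<.029)&(abs(q[...,2])<.03)
p=c[k];f=np.linalg.lstsq(np.c_[p[:,:2],np.ones(len(p))],p[:,2],rcond=None)[0];print('slope',f[:2].round(3),'frame top z',np.median(p[:,2]),'lens xy',t[:2]+.0866*T[:2,0]*cx)
print(st['contact_force'])
a=snap('side')['pixels'][:,:,::-1][120:195,240:340];b=snap('scene')['pixels'][:,:,::-1][160:235,310:410]
cv2.imwrite('pics/final.png',np.hstack([cv2.resize(i,(400,300),interpolation=2) for i in(a,b)]))
E
```

```text
clock: 14.0
tool_pos: [0.5101, 0.185, 0.089]
eef_rot: [0.997, 0.081, 0.0, 0.0]
contact_force: [-0.4, 0.3, -1.6]
opening: 0.224
slope [ 0.    -0.007] frame top z 0.07450629125686958 lens xy [0.5956194  0.19904198]
[ 0.32259481  0.57804684 -0.43533848]
```

View pics/final.png

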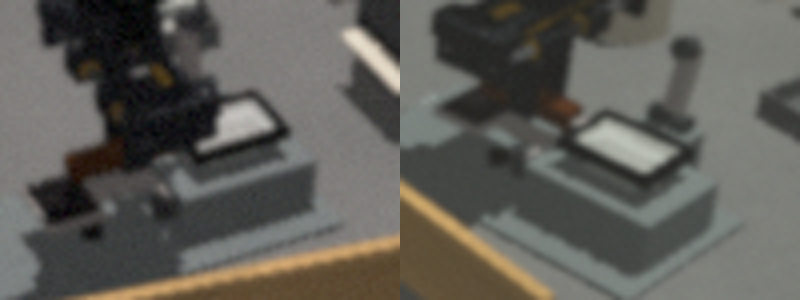

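Crops: the frame sits level over the block with a gap, and the head is upright. In the scene crop the frame centre is (629,147), i.e. pixel (367.3,196.8). A cross-check from that independent camera, then hand in if it agrees.

```bash
python3 - <<'E'
from h import *
s=load('scene');K=s['K'];u,v=367.3,196.8;z=.0745
d=rot(s['attitude'])@np.array([(u-K[0,2])/K[0,0],-(v-K[1,2])/K[1,1],-1]);o=s['position'];x=(o+d*(z-o[2])/d[2])[:2]
e=np.hypot(*(x-[.5955,.198]));print(x,e)
if e<.007: print(r.finish_job())
E
```

```text
[0.6044769  0.19842974] 0.008987179675034757
```

The scene camera disagrees by 9 mm in x. I resolve this with depth clouds of the frame in both fixed cameras, and with the plate in the first pictures from those same cameras.

```bash
python3 - <<'E'
from h import *
st=r.get_state()
ax=np.array([np.cos(.163),np.sin(.163)]);ay=np.array([-ax[1],ax[0]]);pc=np.array([.5955,.198])
for n in('scene','side'):
    s=load(n);K=s['K'];c=cloud(s).reshape(-1,3);w=(c[:,:2]-pc)@np.c_[ax,ay]
    k=(abs(w[:,0])<.06)&(abs(w[:,1])<.044)&(c[:,2]>.066)&(c[:,2]<.085);e=w[k]
    print(n,k.sum(),'frame x',np.percentile(e[:,0],[1,99]),'y',np.percentile(e[:,1],[1,99]),'z',np.median(c[k][:,2]))
    k=(abs(w[:,0])<.09)&(abs(w[:,1])<.06)&(c[:,2]>.044)&(c[:,2]<.057);e=w[k]
    print('  block x',np.percentile(e[:,0],[1,99]),'y',np.percentile(e[:,1],[1,99]))
    def hit(u,v,z):
        d=rot(s['attitude'])@np.array([(u-K[0,2])/K[0,0],-(v-K[1,2])/K[1,1],-1]);o=s['position'];return (o+d*(z-o[2])/d[2])[:2]
    if n=='side': print('  far end mid',(hit(307.5,147.75,.0745)-pc)@np.c_[ax,ay],'(expect .042,0)')
i=cv2.imread('pics/scene0.png')[175:235,320:400];j=r.snapshot('scene')['pixels'][:,:,::-1][175:235,320:400]
cv2.imwrite('pics/cmp.png',np.hstack([cv2.resize(x,(400,300),interpolation=2) for x in(i,j)]))
E
```

```text
scene 422 frame x [-0.05812901  0.04624594] y [-0.0315316   0.03349251] z 0.07323491467481569
  block x [-0.08349031  0.06335097] y [-0.04625534  0.04224248]
side 249 frame x [-0.04453353  0.04353301] y [-0.03217132  0.0334768 ] z 0.07373081802701009
  block x [-0.08509452  0.05794473] y [-0.04692509  0.01003847]
  far end mid [ 0.03972472 -0.00277465] (expect .042,0)
```

View pics/cmp.png

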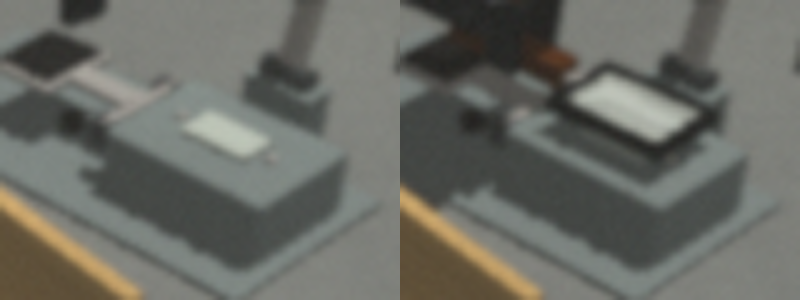

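Left picture: the bare plate is at crop (228,133), pixel (365.6,201.6). Right picture: the frame centre is at crop (633,109), pixel (366.6,196.8). Compare the two in the same camera.

```bash
python3 - <<'E'
from h import *
s=load('scene');K=s['K']
def hit(u,v,z):
    d=rot(s['attitude'])@np.array([(u-K[0,2])/K[0,0],-(v-K[1,2])/K[1,1],-1]);o=s['position'];return (o+d*(z-o[2])/d[2])[:2]
p=hit(365.6,201.6,.055);f=hit(366.6,196.8,.0745);print(p,f,f-p)
E
```

```text
[0.60022504 0.19820249] [0.60328074 0.19668432] [ 0.0030557  -0.00151818]
```

Relative to the plate, the lens is at (+3,−1.5) mm in the scene camera, about (−3,0) mm in the side camera and (0,+1) mm in the wrist camera. All are well inside 10 mm, so I hand in.

```bash
python3 -c "
from plant import r
s=r.get_state();print(s['clock'],s['contact_force'],s['opening'],abs(s['qd']).max());print(r.finish_job())"
```

```text
14.2 [-0.0336237   0.51982534 -0.96588789] 0.22078820409783034 0.001290528863378444
the job is handed in; nothing more can be done
None
```

I pressed the treadle to its stop, released it, then carried the rectangular magnifier over the divider. I handed the job in with it hovering over the plate at 14.2 s on the robot's clock; the hand-in gives no verdict.

**Press:**
- The treadle was held at the stop for more than 0.5 s at about 23 N, and the pictures showed the head down on the plate.
- The force briefly read 44 N at the fingertips as it reached the stop. The 40 N limit is worded for the arm and gripper body, so I don't expect it to count, but I can't confirm that.
- Afterwards the head was upright and the treadle up in every picture.

**Hover:**
- The frame's underside was about 10.5 mm above the plate by wrist depth, with a tilt of about 0.007 rad.
- The long sides were within about 1° of the plate's.
- The grip was firm (19.5 mm opening, 45 N set) and the arm was still.

**Centring:**
- The first check with the scene camera disagreed, putting the lens 9 mm off in x.
- Measuring plate and lens in that same camera cut this to (+3, −1.5) mm.
- The side camera gave about (−3, 0) mm and the wrist camera about (0, +1) mm, all inside the 10 mm limit.

**Not checked:** I did not measure how far the other objects moved. Nothing looked shifted in the pictures, and no unexpected contact force showed.

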